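# Slide the rattan-look bin up its sloped rack and turn the keeper behind it

## Task

The small rattan-look bin is loaded, so do not lift it: slide it up the sloped rack, in between the two side cheeks, and press it home until you feel it bear squarely on the buffer strip of the stop at the top, gently, without ramming it. Then swing the black turn-button keeper right across behind the bin so that it cannot slide back, and leave the bin resting there. Leave the other things on the shelf where they stand.

Things in the scene. Friction and masses are not known exactly. Their poses are not given: they have to be found in the camera images.
- bed: fixed white sloped bed of the small oak-cheeked rack, 360 x 190 mm, rising at 8 degrees away from the robot. Origin: mid-width on its upper surface, at the foot of the stop board's face. x points up along the slope, y left across it, z square to it. The surface is z = 0, from x = -0.340 (low end) to +0.020
- mouth (a point): mid-width on the bed where the straight cheeks begin, at bed x = -0.160. Cheeks: two rails 32 mm high, 17 mm thick, from here up to the stop, inner faces at bed y = +0.069 and -0.069 (4 mm clearance to the bin on each side); below here they flare outwards to about y = +-0.084 at x = -0.200
- stop: fixed stop board across the top of the bed, 170 x 42 mm high; origin and axes as bed, its face at x = 0. It carries a black buffer strip (110 mm wide, bed z 11 to 33 mm) on two set-screws; the strip's face stands 8 to 18 mm in front of the board, as somebody set it: this is not reported and must be found by feel. It is firm: the push rises sharply once the bin bears on it
- bin: loose brown rattan-look plastic bin holding cartons, 120 (x) x 130 (y) x 65 mm high (z), walls 6 mm, 0.4 to 0.85 kg. Origin: centre of the underside. x points to its leading (uphill) face; its flat near face is at x = -0.060. Sliding it up takes about 2 to 10 N; friction keeps it where it is left. Starts low on the bed, below the mouth, a little askew and off-centre
- bin_back (a point): middle of the lower edge of the bin's leading face: at x = +0.060, y = 0, z = 0 of the bin. With the bin home it lies at x = -0.008 to -0.018 of stop, as the buffer is set
- keeper (a joint): angle (rad) about the bed's normal of the black plastic turn-button keeper on top of the right-hand (-y) cheek, held by friction (0.04 N m). 0: points down the slope (bed -x); negative: turned outwards; +1.571 (end of travel): right across the track, pointing to bed +y, its edge then 3 to 13 mm behind the near face of a bin that is home. Starts at -0.6 to -0.15
- keeper_pivot (a point): pivot of the keeper: in bed at x = -0.149, y = -0.0775, z = 0.038 (mid-thickness of its arm)
- keeper_tip (a point): on the keeper, 60 mm from the pivot at mid-thickness of its arm. The arm is 16 mm wide with round ends, ends 8 mm beyond this point, and is 8 mm thick (bed z = 0.034 to 0.042); a thumb rib 8 mm wide stands on it from 22 to 62 mm from the pivot, up to bed z = 0.056
- canister: bystander: lidded stainless steel canister, 100 mm across, 145 mm high. Origin: centre of the underside
- pen_pot: bystander: white ceramic pen pot, 76 mm across, 95 mm high, pens to 150 mm. Origin: centre of the underside
- dispenser: bystander: heavy black tape dispenser, 165 x 66 mm, 84 mm high. Origin: centre of the underside, long side along its x
- tape_roll: bystander: brown tape roll lying flat, 100 mm across, 48 mm high. Origin: centre of the underside
Not all that is in view belongs to the job. What is shaped like the bin but orange is not meant.

How it is judged:
On the way, in this order (a step that is already met when the one before it is completed fails the run):
1. the bin is pressed home: square, and bearing on the stop's buffer with at least 4 N, for 0.2 s (x of bin_back in the frame of stop above -0.02 m and angle between the x axis of bin and the x axis of bed, either way round below 0.03 rad and contact force between bin and stop above 4 N), for 0.2 s.
2. the keeper is turned across behind the bin (value of joint keeper above 1.4 rad), for 0.2 s.
At the end, for the whole second after the job is handed in: the bin rests flat on the bed between the cheeks, at rest, its leading face no more than 20 mm from the stop board (that is up at the buffer, wherever this is set) and square to it within 0.03 rad; the keeper is turned across behind it (above 1.4 rad) (x of bin_back in the frame of stop above -0.02 m and angle between the x axis of bin and the x axis of bed, either way round below 0.03 rad and z of bin in the frame of bed below 0.004 m and value of joint keeper above 1.4 rad and linear speed of bin below 0.01 m/s); the robot touches nothing.
It fails at once if the bin is rammed or pressed on the stop with more than 18 N (contact force between bin and stop above 18 N).
It fails at once if the bin is lifted more than 12 mm off the bed (z of bin in the frame of bed above 0.012 m).
It fails at once if another thing on the shelf is moved more than 15 mm (distance of any of canister, pen_pot, dispenser, tape_roll from where it was at the start of the episode above 0.015 m).
It also fails if it takes over 72 s, if anything falls off the work surface, if the arm or the gripper's body presses on something with over 40 N, if the wrist force passes 120 N, or if a joint passes its speed limit or range.

## Robot

A 6-joint arm with a two-finger parallel gripper is mounted at the origin on the work surface. World frame = base frame: x ahead of the robot, y to its left, z up, the work surface at z = 0. Lengths are in m, angles in rad, forces in N, time in s.
With the tool pointing down it reaches from about 0.325 to 0.775 m from the base axis. Payload 5.5 kg.
Tool frame: the origin (TCP) lies on the front face of the gripper's body, between the roots of the fingers; the fingertips stand r.tip_extent ahead of it and the grasp point (between the pads) lies 61 mm ahead of it (r.tip_extent is the distance from the TCP to the fingertips, in m); z points along the fingers, x is the direction in which the jaws open and shut, and the axes are right-handed (so a half turn about z gives the same grasp; the last joint's range is limited). The gripper opens to 88 mm and grips with 3 to 60 N. Pads are 20 mm wide; open, the fingers measure 115 mm over their backs; the gripper's body (75 mm by 178 mm) begins 61 mm behind the grasp point.
Start: joints at [1.098, 0.091, 1.231, -0, 1.82, -0.057], TCP at [0.242, 0.549, 0.303] pointing down, gripper open.
Joint ranges: [-2.87, 2.87], [-0.86, 2.18], [0.17, 2.46], [-1.51, 4.65], [0.06, 2.69], [-2.65, 2.65]. Speed limits (rad/s): [2.57, 2.57, 3.01, 3.14, 3.14, 3.14].

## Interface

Orientations are given as a unit quaternion [x, y, z, w].
In Python, from cell import r gives the robot as it stands. The module is installed in compiled form; this text tells all that it offers.
- The arm moves only by the tool drive_tool, never from a script. Its argument "moves" is a list of rows, each a list of 3 entries, a list of its own where there are three numbers: the shift along the world's x, y, z normalised to -1 to 1, where 1 is 300 mm, then the turn, a rotation vector about the world's x, y, z normalised to -1 to 1, where 1 is pi rad, then the gripper's target within -1 to 1 (fully open at 1, half-way at 0, shut at -1). In form: [[[tx, ty, tz], [ax, ay, az], claw], ...]. A call has 1 to 20 rows; each row shifts and turns the pose as measured when the row begins; what a row does not reach is not made up. A row lasts 1/10 s, in which the tool goes at most 50 mm and 8.59 degrees, less where a joint would pass 70% of its speed; a pose out of reach is approached as far as the arm can. A call with a number of a shift or a turn outside -1 to 1 is refused whole. A call with a gripper value outside its range is refused whole. The fingers move at their own pace and stop on an object; the grip force is fixed at half the most. Time passes only in rows, so rows that do not move let the fingers close. It gives the time, the measured TCP pose, the force and the opening at its end, in the units of the state.
- r.get_state(): the state, without advancing time (a new reading comes with each control period).
- r.camera(name): name is "scene" or "top"; returns a dict with "color" (420x560x3 uint8, red, green, blue), "intrinsics" (3x3 intrinsics, pixels), "rvec" (rotation vector, rad) and "tvec" (3), from world to camera coordinates, as OpenCV has them. Camera axes: x right, y down, z forward; pixel columns grow to the right and rows downward; lengths in m; the calibration is good to about 2 mm. A picture is of the moment at which its call begins. There is no depth.
- r.finish_job(): hands the job in, once; it reports no verdict.
The state is a dict: "time_s": time; "qpos": joint angles; "joint_velocities": joint speeds; "joint_efforts": joint torques, N m; "tool_pos": TCP position; "tcp_rot": TCP orientation; "ft_force": force on the tool from outside, world axes, zero at the start; "torque": the same for the moment, N m; "grip_width": finger opening in m.
Only numpy, scipy, OpenCV 4.12 (cv2) and the standard library are available. Lean on these libraries where they do the work, as an engineer would, in place of code of your own. Each camera call takes 0.05 s, during which the arm holds its last target.

## Working session

There is one attempt and no reset: what is moved stays moved. The work goes in short steps, Python scripts to look and compute and a tool call to move; the robot and the scene stay as the last step left them, time stands still between calls to the robot, and variables do not carry over. Pictures are saved under pics/ and viewed, and the job is handed in when it is done.

Besides the shell and the picture viewer there is one more tool, called in YAML: its name, and indented under it one key for each argument. drive_tool: Moves the arm, as the interface text tells. Its arguments: {"type":"object","properties":{"moves":{"type":"array","items":{"type":"array"}}},"required":["moves"]}

```bash
mkdir -p pics; python3 - <<'E'
from cell import r
import cv2
s=r.get_state(); print(s); print(r.tip_extent)
for n in("scene","top"):
    c=r.camera(n); cv2.imwrite(f"pics/{n}0.png",c["color"][:,:,::-1]); print(n,c["intrinsics"].tolist(),c["rvec"],c["tvec"])
E
```

```text
{'time_s': 0.0, 'qpos': array([ 1.09830611e+00,  9.18404137e-02,  1.23187178e+00, -6.33998479e-06,
        1.81980044e+00, -5.67025951e-02]), 'joint_velocities': array([-0.00203565, -0.00063654, -0.00086644,  0.00091609, -0.00035188,
       -0.00164985]), 'joint_efforts': array([-1.98720649e-03, -4.46449721e+01, -4.06449187e+01,  6.95303245e-02,
        2.93250033e-02, -1.90222586e-04]), 'tool_pos': array([0.24228551, 0.54874911, 0.30152574]), 'tcp_rot': array([ 8.37827758e-01,  5.45933812e-01, -8.31188031e-04,  4.80334481e-04]), 'ft_force': array([-0.77454115, -0.27480259,  0.2653532 ]), 'torque': array([ 0.02123604, -0.02220121, -0.00821115]), 'grip_width': 0.08775531178273245}
0.08
scene [[399.5709962472769, 0.0, 284.4641554927098], [0.0, 399.5709962472769, 202.76700177533064], [0.0, 0.0, 1.0]] [ 0.69882196  2.50936146 -1.23456966] [ 0.45941913 -0.11709088  1.40526764]
top [[409.6937843281517, 0.0, 272.2962193819816], [0.0, 409.6937843281517, 214.65111845890092], [0.0, 0.0, 1.0]] [ 2.15758188 -2.20116759  0.05844227] [0.01836385 0.54794904 0.97222512]
```

View pics/scene0.png

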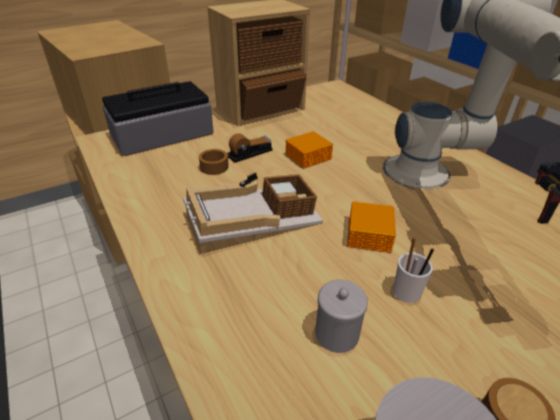

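View pics/top0.png

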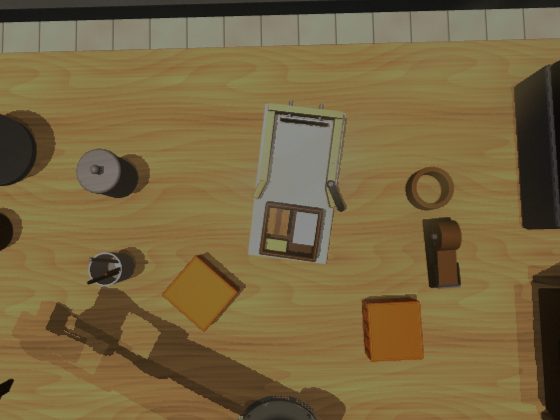

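The top view shows the rack at cols 250-345, rows 100-262. The bin is around (292,231), the keeper around (337,196), and there are two orange decoys below. Next I'll zoom in.

```bash
cat > h.py <<'E'
import numpy as np, cv2
from cell import r
def cam(n):
    c=r.camera(n); K=c["intrinsics"]; R=cv2.Rodrigues(np.array(c["rvec"]))[0]; t=np.array(c["tvec"]).ravel()
    return c["color"],np.array(K),R,t
def ray(K,R,t,uv):
    d=R.T@np.linalg.inv(K)@np.array([uv[0],uv[1],1.]); return -R.T@t,d
def onplane(K,R,t,uv,p0,n):
    o,d=ray(K,R,t,uv); return o+d*(np.dot(n,np.array(p0)-o)/np.dot(n,d))
def proj(K,R,t,P):
    q=K@(R@np.array(P)+t); return q[:2]/q[2]
E
python3 - <<'E'
from h import *
for n,(x0,y0,w,h) in {"top":(240,95,120,180),"scene":(175,150,160,100)}.items():
    im,K,R,t=cam(n); c=im[y0:y0+h,x0:x0+w,::-1]; f=min(800//w,600//h)
    cv2.imwrite(f"pics/{n}1.png",cv2.resize(c,None,fx=f,fy=f,interpolation=cv2.INTER_CUBIC)); print(n,f, -R.T@t)
E
```

```text
top 3 [ 0.48035767 -0.0065404   1.00748241]
scene 5 [1.02698858 0.76337745 0.74973507]
```

View pics/top1.png

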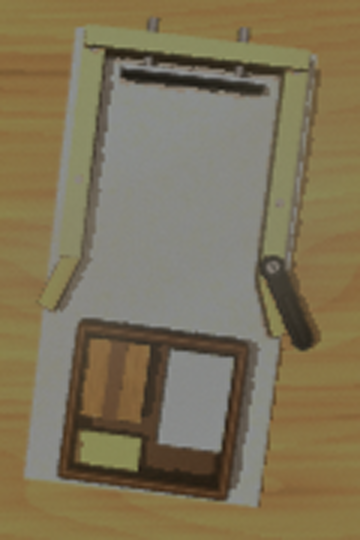

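View pics/scene1.png

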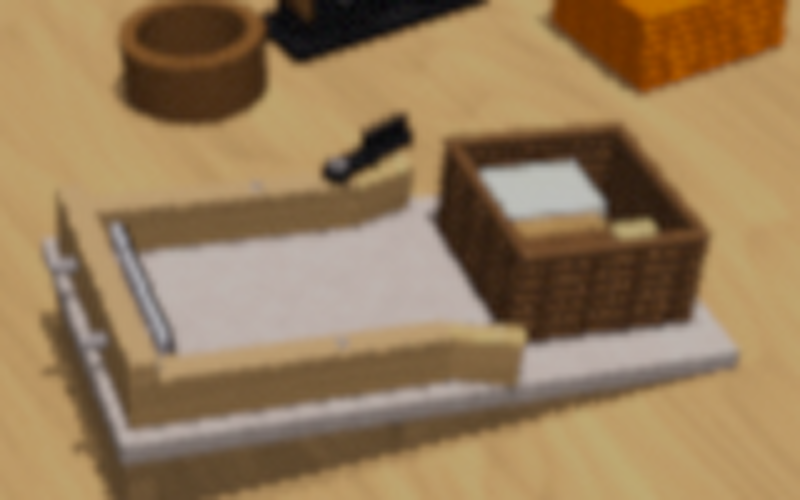

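```bash
cat > m.py <<'E'
from h import *
_,K1,R1,t1=cam("top");_,K2,R2,t2=cam("scene")
T=lambda u,v:(u/3+240-1/3,v/3+95-1/3)
S=lambda u,v:(u/5+175-.4,v/5+150-.4)
def tri(a,b):
    X=cv2.triangulatePoints(K1@np.c_[R1,t1],K2@np.c_[R2,t2],np.array(a,float).reshape(2,1),np.array(b,float).reshape(2,1)).ravel();X=X[:3]/X[3]
    return X,np.abs(proj(K1,R1,t1,X)-a).max()
E
python3 - <<'E'
from m import *
P={"bedLL":(T(25,480),S(738,352)),"bedHL":(T(78,28),S(122,455)),"pivot":(T(273,266),S(337,167)),
"rimLL":(T(58,474),S(708,238)),"rimLR":(T(228,498),S(622,127)),"rimHL":(T(80,321),S(522,252)),"rimHR":(T(253,343),S(445,145))}
for k,(a,b) in P.items(): X,e=tri(a,b); print(k,X.round(4),round(e,2))
a=np.radians(8)
for k,uv in {"LL":(25,480),"LR":(261,507)}.items(): print(k,onplane(K1,R1,t1,T(*uv),[0,0,.02],[0,0,1]).round(4))
E
```

```text
bedLL [0.4529 0.0683 0.0087] 0.1
bedHL [0.8085 0.0181 0.0547] 0.41
pivot [ 0.6121 -0.1274  0.0777] 0.44
rimLL [0.4587 0.0384 0.0741] 0.06
rimLR [ 0.4363 -0.0887  0.0701] 0.71
rimHL [0.572  0.0194 0.0947] 0.19
rimHR [ 0.5515 -0.1087  0.0841] 1.15
LL [0.453  0.0676 0.02  ]
LR [ 0.428  -0.1204  0.02  ]
```

```bash
cat > bed.py <<'E'
import numpy as np
from scipy.spatial.transform import Rotation as Ro
def fr(yaw): return (Ro.from_euler('z',yaw)*Ro.from_euler('y',-np.radians(8))).as_matrix()
E
python3 - <<'E'
from m import *; from bed import *
from scipy.optimize import least_squares
T1={"LL":(T(25,480),[-.34,.095,0]),"LR":(T(261,507),[-.34,-.095,0]),"HL":(T(78,28),[.02,.095,0]),"pivot":(T(273,266),[-.149,-.0775,.042])}
S1={"LL":(S(738,352),[-.34,.095,0]),"HL":(S(122,455),[.02,.095,0]),"HR":(S(47,245),[.02,-.095,0]),"pivot":(S(337,167),[-.149,-.0775,.042])}
def f(p):
    M=fr(p[3]);e=[]
    for D,c in((T1,(K1,R1,t1)),(S1,(K2,R2,t2))):
        for uv,b in D.values(): e+=list(proj(*c,M@np.array(b)+p[:3])-uv)
    return np.array(e)
s=least_squares(f,[.79,-.07,.058,-.14],loss='soft_l1'); print(s.x.round(4),np.degrees(s.x[3])); print(f(s.x).reshape(-1,2).round(1))
M=fr(s.x[3]);o=s.x[:3]; np.save("bed.npy",s.x)
Q={"LL":(58,474),"LR":(228,498),"HL":(80,321),"HR":(253,343)}
for k,uv in Q.items():
    X=onplane(K1,R1,t1,T(*uv),o+M@[0,0,.065],M[:,2]); print(k,(M.T@(X-o)).round(4))
for k,uv in {"stopTL":(87,47),"cheekR_top":(300,70),"tip":(305,340),"bufL":(122,72),"bufR":(266,90)}.items():
    z={"tip":.05,"bufL":.033,"bufR":.033}.get(k,.032)
    X=onplane(K1,R1,t1,T(*uv),o+M@[0,0,z],M[:,2]); print(k,(M.T@(X-o)).round(4))
print((M).round(3))
E
```

```text
[ 0.7742 -0.0724  0.0547 -0.1371] -7.852804710994241
[[ 0.4 -0.4]
 [-0.5 -0.1]
 [-0.6  0.8]
 [ 0.   0.8]
 [-0.2  0.3]
 [ 0.2 -1. ]
 [-1.2 -0.4]
 [-0.4  0.3]]
LL [-0.3219  0.0668  0.065 ]
LR [-0.3248 -0.0628  0.065 ]
HL [-0.2049  0.0633  0.065 ]
HR [-0.2063 -0.0671  0.065 ]
stopTL [0.0024 0.083  0.032 ]
cheekR_top [ 0.0029 -0.0802  0.032 ]
tip [-0.2002 -0.1073  0.05  ]
bufL [-0.0136  0.0542  0.033 ]
bufR [-0.015  -0.0564  0.033 ]
[[ 0.981  0.137 -0.138]
 [-0.135  0.991  0.019]
 [ 0.139  0.     0.99 ]]
```

```bash
cat > to.py <<'E'
import sys; from h import *; from bed import *
b=np.load("bed.npy");M=fr(b[3]);o=b[:3]
def rep(target=None,R=None):
    s=r.get_state(); p=np.array(s["tool_pos"]); Rc=Ro.from_quat(s["tcp_rot"])
    print("t",s["time_s"],"bed tcp",(M.T@(p-o)).round(4),"F bed",(M.T@np.array(s["ft_force"])).round(2),"grip",round(s["grip_width"],4))
    Rt=Ro.from_matrix(np.c_[M[:,1],M[:,0],-M[:,2]] if R is None else R)
    rv=(Rt*Rc.inv()).as_rotvec(); print("turn/pi",(rv/np.pi).round(4),"deg",np.degrees(np.linalg.norm(rv)).round(2))
    if target is not None: d=o+M@np.array(target)-p; print("shift/0.3",(d/.3).round(4),"m",d.round(4), "world",(p+d).round(3))
E
python3 - <<'E'
from to import *
rep([-.352,0,.16]); print((M/.3).round(3))
E
```

```text
t 0.4 bed tcp [-0.5713  0.5428  0.3305] F bed [ 0.32 -0.64 -0.2 ] grip 0.0877
turn/pi [-0.0121 -0.0429  0.0886] deg 17.85
shift/0.3 [ 0.5482 -1.9022 -0.4611] m [ 0.1644 -0.5707 -0.1383] world [ 0.407 -0.022  0.164]
[[ 3.27   0.455 -0.46 ]
 [-0.451  3.302  0.063]
 [ 0.464  0.     3.301]]
```

drive_tool:
  moves:
    - [[0.042,-0.146,0],[-0.004,-0.014,0.03],0.4]
    - [[0.042,-0.146,0],[-0.004,-0.014,0.03],0.4]
    - [[0.042,-0.146,0],[-0.004,-0.014,0.029],0.4]
    - [[0.042,-0.146,0],[0,0,0],0.4]
    - [[0.042,-0.146,0],[0,0,0],0.4]
    - [[0.042,-0.146,0],[0,0,0],0.4]
    - [[0.042,-0.146,-0.03],[0,0,0],0.4]
    - [[0.042,-0.146,-0.03],[0,0,0],0.4]
    - [[0.042,-0.146,-0.03],[0,0,0],0.4]
    - [[0.042,-0.146,-0.03],[0,0,0],0.4]
    - [[0.042,-0.146,-0.03],[0,0,0],0.4]
    - [[0.042,-0.146,-0.03],[0,0,0],0.4]
    - [[0,0,0],[0,0,0],0.4]

```text
time_s: 1.7
tool_pos: [0.3932, 0.0037, 0.2435]
tcp_rot: [0.746, 0.661, 0.047, 0.059]
ft_force: [-0.5, -0.6, 0.5]
grip_width: 0.0617
```

```bash
python3 - <<'E'
from to import *
rep([-.352,0,.12])
E
```

```text
t 1.7 bed tcp [-0.3577  0.0234  0.2409] F bed [-0.34 -0.64  0.52] grip 0.0617
turn/pi [ 0.0027  0.0031 -0.0051] deg 1.18
shift/0.3 [ 0.0637 -0.0875 -0.3964] m [ 0.0191 -0.0262 -0.1189] world [ 0.412 -0.023  0.125]
```

drive_tool:
  moves:
    - [[0.02,-0.03,-0.13],[0.003,0.003,-0.005],0.4]
    - [[0.02,-0.03,-0.13],[0,0,0],0.4]
    - [[0.02,-0.03,-0.13],[0,0,0],0.4]
    - [[0,0,0],[0,0,0],0.4]

```text
time_s: 2.1
tool_pos: [0.4116, -0.0247, 0.126]
tcp_rot: [0.754, 0.653, 0.049, 0.054]
ft_force: [-1.3, 1.1, 0.1]
grip_width: 0.0615
```

```bash
python3 - <<'E'
from to import *
rep([-.350,0,.098])
im,K,R,t=cam("scene"); cv2.imwrite("pics/s2.png",cv2.resize(im[140:270,170:370,::-1],None,fx=4,fy=4))
E
```

```text
t 2.1 bed tcp [-0.3522 -0.0023  0.1215] F bed [-1.42  0.87  0.28] grip 0.0615
turn/pi [-0.0008  0.002   0.0019] deg 0.52
shift/0.3 [ 0.0191  0.0051 -0.0766] m [ 0.0057  0.0015 -0.023 ] world [ 0.417 -0.023  0.103]
```

View pics/s2.png

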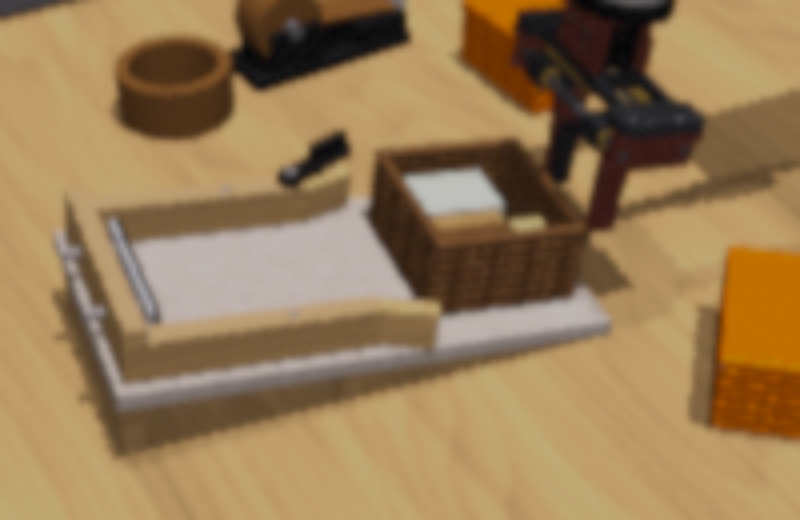

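drive_tool:
  moves:
    - [[0.011,0.005,-0.078],[-0.001,0.002,0.002],0.4]
    - [[0,0,0],[0,0,0],0.4]
    - [[0.016,-0.002,0.002],[0,0,0],0.4]
    - [[0.016,-0.002,0.002],[0,0,0],0.4]
    - [[0,0,0],[0,0,0],0.4]

```text
time_s: 2.65
tool_pos: [0.4298, -0.0216, 0.1193]
tcp_rot: [0.75, 0.657, 0.052, 0.059]
ft_force: [-1.8, -0.3, -0.8]
grip_width: 0.0614
```

```bash
python3 - <<'E'
from to import *
rep([-.340,0,.095])
E
```

```text
t 2.65 bed tcp [-0.3357  0.0033  0.1124] F bed [-1.83 -0.57 -0.58] grip 0.0614
turn/pi [ 0.0006  0.0057 -0.0014] deg 1.05
shift/0.3 [-0.0076 -0.0102 -0.0596] m [-0.0023 -0.003  -0.0179] world [ 0.428 -0.025  0.101]
```

drive_tool:
  moves:
    - [[-0.005,-0.006,-0.06],[0,0.005,-0.001],0.4]
    - [[0,-0.003,-0.03],[0,0,0],0.4]
    - [[0,0,0],[0,0,0],0.4]

```text
time_s: 2.95
tool_pos: [0.4294, -0.0245, 0.0925]
tcp_rot: [0.751, 0.656, 0.047, 0.055]
ft_force: [0.1, -0.2, -1.3]
grip_width: 0.0615
```

```bash
python3 - <<'E'
from to import *
rep([-.340,0,.095])
E
```

```text
t 2.95 bed tcp [-0.3394  0.0004  0.0859] F bed [-0.1  -0.17 -1.27] grip 0.0615
turn/pi [ 0.0007  0.0016 -0.0004] deg 0.33
shift/0.3 [-0.0063 -0.0004  0.0299] m [-0.0019 -0.0001  0.009 ] world [ 0.428 -0.025  0.101]
```

drive_tool:
  moves:
    - [[0,0,0.03],[0,0.001,0],0.4]
    - [[0.016,-0.002,0.002],[0,0,0],0.4]
    - [[0.016,-0.002,0.002],[0,0,0],0.4]
    - [[0.016,-0.002,0.002],[0,0,0],0.4]
    - [[0.025,-0.0034,0.0035],[0,0,0],0.4]
    - [[0.025,-0.0034,0.0035],[0,0,0],0.4]
    - [[0.025,-0.0034,0.0035],[0,0,0],0.4]

```text
time_s: 3.65
tool_pos: [0.4665, -0.0295, 0.1066]
tcp_rot: [0.752, 0.656, 0.043, 0.051]
ft_force: [-5.3, 0.7, 3.1]
grip_width: 0.0615
```

```bash
python3 - <<'E'
from to import *
rep([-.24,0,.095])
E
```

```text
t 3.65 bed tcp [-0.3004  0.0005  0.0946] F bed [-4.91  0.    3.78] grip 0.0615
turn/pi [ 0.0004 -0.0017 -0.0003] deg 0.32
shift/0.3 [ 0.197  -0.029   0.0294] m [ 0.0591 -0.0087  0.0088] world [ 0.526 -0.038  0.115]
```

drive_tool:
  moves:
    - [[0.026,-0.0036,0.0037],[0,-0.001,0],0.4]
    - [[0.026,-0.0036,0.0037],[0,0,0],0.4]
    - [[0.026,-0.0036,0.0037],[0,0,0],0.4]
    - [[0.026,-0.0036,0.0037],[0,0,0],0.4]
    - [[0.026,-0.0036,0.0037],[0,0,0],0.4]
    - [[0.026,-0.0036,0.0037],[0,0,0],0.4]
    - [[0.026,-0.0036,0.0037],[0,0,0],0.4]
    - [[0.0,0,0],[0,0,0],0.4]

```text
time_s: 4.45
tool_pos: [0.5261, -0.0376, 0.1151]
tcp_rot: [0.752, 0.656, 0.043, 0.051]
ft_force: [0.3, 0.5, 0.3]
grip_width: 0.0615
```

```bash
python3 - <<'E'
from to import *
rep([-.2,0,.095])
for n,(x0,y0,w,h) in {"top":(240,95,120,180),"scene":(175,150,160,100)}.items():
    im,K,R,t=cam(n); c=im[y0:y0+h,x0:x0+w,::-1]; f=min(800//w,600//h)
    cv2.imwrite(f"pics/{n}3.png",cv2.resize(c,None,fx=f,fy=f,interpolation=cv2.INTER_CUBIC))
E
```

```text
t 4.45 bed tcp [-0.2396  0.0006  0.0947] F bed [0.27 0.54 0.29] grip 0.0615
turn/pi [ 0.0002 -0.0018 -0.0003] deg 0.33
shift/0.3 [ 0.1292 -0.0198  0.0194] m [ 0.0388 -0.006   0.0058] world [ 0.565 -0.044  0.121]
```

View pics/top3.png

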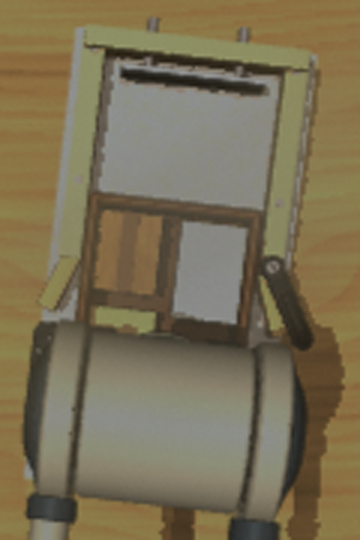

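View pics/scene3.png

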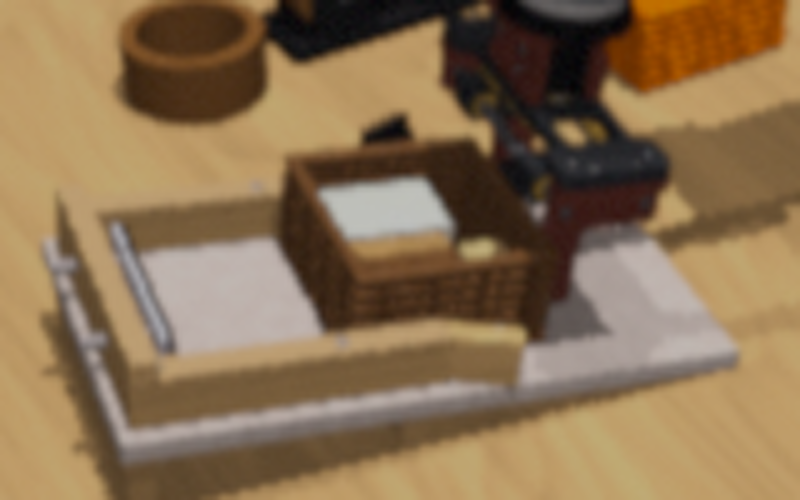

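The bin has entered the cheeks cleanly; in the enlarged top view its leading rim runs from (95,195) to (264,213). I'll measure how far is left to go.

```bash
python3 - <<'E'
from to import *; from m import *
for uv in [(95,195),(264,213)]:
    X=onplane(K1,R1,t1,T(*uv),o+M@[0,0,.065],M[:,2]); print((M.T@(X-o)).round(4))
E
```

```text
[-0.1105  0.0628  0.065 ]
[-0.1096 -0.0633  0.065 ]
```

drive_tool:
  moves:
    - [[0.026,-0.0036,0.0037],[0,-0.001,0],0.4]
    - [[0.026,-0.0036,0.0037],[0,0,0],0.4]
    - [[0.026,-0.0036,0.0037],[0,0,0],0.4]
    - [[0.026,-0.0036,0.0037],[0,0,0],0.4]
    - [[0.026,-0.0036,0.0037],[0,0,0],0.4]
    - [[0.026,-0.0036,0.0037],[0,0,0],0.4]
    - [[0.026,-0.0036,0.0037],[0,0,0],0.4]
    - [[0.018,-0.0025,0.0025],[0,0,0],0.4]

```text
time_s: 5.45
tool_pos: [0.5843, -0.0455, 0.1231]
tcp_rot: [0.752, 0.656, 0.041, 0.048]
ft_force: [-5.2, 1.1, 2.8]
grip_width: 0.0612
```

```bash
python3 - <<'E'
from to import *
rep([-.15,0,.095])
E
```

```text
t 5.45 bed tcp [-0.1804  0.0008  0.0945] F bed [-4.88  0.42  3.53] grip 0.0612
turn/pi [-0.0003 -0.0046 -0.0005] deg 0.83
shift/0.3 [ 0.0989 -0.0163  0.0158] m [ 0.0297 -0.0049  0.0047] world [ 0.614 -0.05   0.128]
```

drive_tool:
  moves:
    - [[0.018,-0.0025,0.0025],[0,-0.002,0],0.4]
    - [[0.018,-0.0025,0.0025],[0,-0.001,0],0.4]
    - [[0.018,-0.0025,0.0025],[0,0,0],0.4]
    - [[0.01,-0.0014,0.0014],[0,0,0],0.4]

```text
time_s: 5.85
tool_pos: [0.6037, -0.0481, 0.1258]
tcp_rot: [0.752, 0.656, 0.043, 0.049]
ft_force: [-6.1, 0.4, 2.8]
grip_width: 0.0614
```

drive_tool:
  moves:
    - [[0.01,-0.0014,0.0014],[0,0,0],0.4]

```text
time_s: 5.95
tool_pos: [0.6067, -0.0485, 0.1263]
tcp_rot: [0.752, 0.656, 0.042, 0.049]
ft_force: [-5.5, 0.3, 3.6]
grip_width: 0.0613
```

drive_tool:
  moves:
    - [[0.01,-0.0014,0.0014],[0,0,0],0.4]

```text
time_s: 6.05
tool_pos: [0.6096, -0.0489, 0.1267]
tcp_rot: [0.752, 0.656, 0.042, 0.048]
ft_force: [-5.2, 1.1, 3.1]
grip_width: 0.0614
```

drive_tool:
  moves:
    - [[0.006,-0.0008,0.0008],[0,-0.001,0],0.4]
    - [[0.006,-0.0008,0.0008],[0,0,0],0.4]

```text
time_s: 6.25
tool_pos: [0.6131, -0.0493, 0.1271]
tcp_rot: [0.752, 0.656, 0.043, 0.049]
ft_force: [-5.1, 0.6, 2.7]
grip_width: 0.0615
```

drive_tool:
  moves:
    - [[0.006,-0.0008,0.0008],[0,0,0],0.4]

```text
time_s: 6.35
tool_pos: [0.6148, -0.0496, 0.1274]
tcp_rot: [0.752, 0.656, 0.042, 0.048]
ft_force: [-6.3, 0.3, 2.7]
grip_width: 0.0616
```

drive_tool:
  moves:
    - [[0.006,-0.0008,0.0008],[0,0,0],0.4]

```text
time_s: 6.45
tool_pos: [0.6165, -0.0498, 0.1277]
tcp_rot: [0.752, 0.656, 0.042, 0.048]
ft_force: [-5.2, -0.3, 2.8]
grip_width: 0.0618
```

drive_tool:
  moves:
    - [[0.005,-0.0007,0.0007],[0,0,0],0.4]

```text
time_s: 6.55
tool_pos: [0.6168, -0.0498, 0.1277]
tcp_rot: [0.752, 0.656, 0.041, 0.046]
ft_force: [-16.8, 1.5, 7.7]
grip_width: 0.0616
```

drive_tool:
  moves:
    - [[0.005,-0.0007,0.0007],[0,0,0],0.4]

```text
time_s: 6.65
tool_pos: [0.6169, -0.0498, 0.1278]
tcp_rot: [0.752, 0.656, 0.039, 0.045]
ft_force: [-14.9, 2.0, 5.8]
grip_width: 0.0613
```

drive_tool:
  moves:
    - [[0.005,-0.0007,0.0007],[0,0,0],0.4]

```text
time_s: 6.75
tool_pos: [0.617, -0.0498, 0.1278]
tcp_rot: [0.752, 0.656, 0.038, 0.043]
ft_force: [-12.6, 1.4, 4.5]
grip_width: 0.0613
```

drive_tool:
  moves:
    - [[0.0055,-0.0007,0.0007],[0,0,0],0.4]

```text
time_s: 6.85
tool_pos: [0.6171, -0.0498, 0.1279]
tcp_rot: [0.752, 0.657, 0.036, 0.041]
ft_force: [-14.0, 1.7, 6.6]
grip_width: 0.0612
```

drive_tool:
  moves:
    - [[0.006,-0.0008,0.0008],[0,0,0],0.4]

```text
time_s: 6.95
tool_pos: [0.6173, -0.0497, 0.128]
tcp_rot: [0.752, 0.657, 0.034, 0.039]
ft_force: [-14.9, 2.1, 7.4]
grip_width: 0.0614
```

drive_tool:
  moves:
    - [[0.006,-0.0008,0.0008],[0,0,0],0.4]

```text
time_s: 7.05
tool_pos: [0.6174, -0.0498, 0.1281]
tcp_rot: [0.753, 0.657, 0.033, 0.037]
ft_force: [-15.2, 2.0, 6.5]
grip_width: 0.0615
```

```bash
python3 - <<'E'
from to import *
rep([-.16,0,.095])
im,K,R,t=cam("scene"); cv2.imwrite("pics/s4.png",cv2.resize(im[150:250,175:335,::-1],None,fx=5,fy=5,interpolation=cv2.INTER_CUBIC))
im,K,R,t=cam("top"); cv2.imwrite("pics/t4.png",cv2.resize(im[95:275,240:360,::-1],None,fx=3,fy=3,interpolation=cv2.INTER_CUBIC))
E
```

```text
t 7.05 bed tcp [-0.1466  0.001   0.0947] F bed [-14.32  -0.14   8.56] grip 0.0615
turn/pi [-0.0018 -0.0128 -0.0004] deg 2.34
shift/0.3 [-0.0443  0.0026 -0.0053] m [-0.0133  0.0008 -0.0016] world [ 0.604 -0.049  0.126]
```

View pics/s4.png

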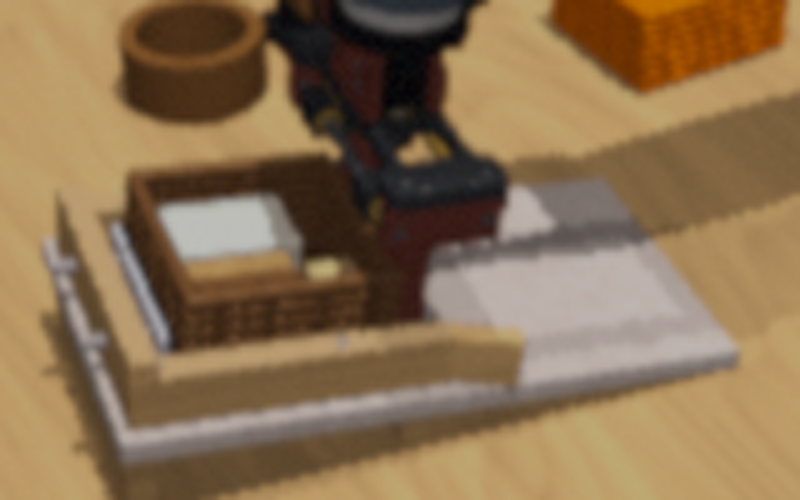

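View pics/t4.png

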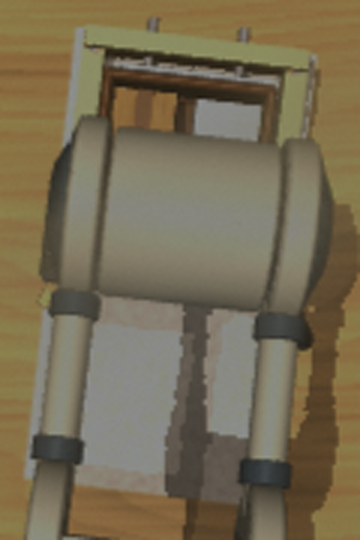

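The bin is home: in the enlarged scene view its leading face lies along the strip, (120,230)-(170,350). The push rose from 5 N to about 15 N and stayed there for 0.5 s. Now I'll back off down the slope and rise.

drive_tool:
  moves:
    - [[-0.03,0.004,-0.004],[0,0,0],0.4]
    - [[-0.08,0.011,-0.01],[0,-0.012,0],0.4]
    - [[-0.08,0.011,-0.01],[0,0,0],0.4]
    - [[-0.06,0.008,0.1],[0,0,0],-1]
    - [[-0.02,0,0.15],[0,0,0],-1]
    - [[0,-0.06,0.06],[0,0,0],-1]
    - [[0,0,0],[0,0,0],-1]

```text
time_s: 7.85
tool_pos: [0.5339, -0.0573, 0.2142]
tcp_rot: [0.751, 0.656, 0.049, 0.052]
ft_force: [0.1, -0.3, -0.1]
grip_width: 0.0332
```

```bash
python3 - <<'E'
from to import *
rep([-.175,-.135,.16])
im,K,R,t=cam("scene"); cv2.imwrite("pics/s5.png",cv2.resize(im[150:250,175:335,::-1],None,fx=5,fy=5,interpolation=cv2.INTER_CUBIC))
E
```

```text
t 7.85 bed tcp [-0.2156 -0.0178  0.1914] F bed [ 0.15 -0.28 -0.14] grip 0.0332
turn/pi [-0.0015  0.0014 -0.0006] deg 0.39
shift/0.3 [ 0.0937 -0.4072 -0.0848] m [ 0.0281 -0.1221 -0.0254] world [ 0.562 -0.179  0.189]
```

View pics/s5.png

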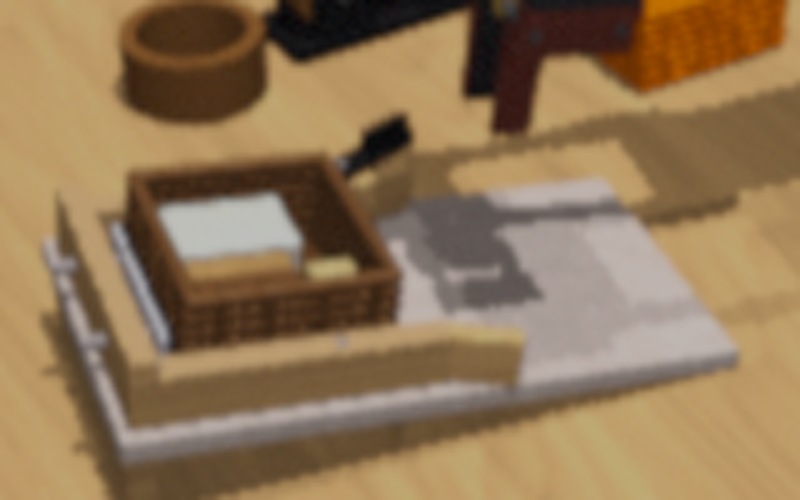

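drive_tool:
  moves:
    - [[0.032,-0.136,-0.02],[-0.001,0.001,0],-1]
    - [[0.032,-0.136,-0.02],[0,0,0],-1]
    - [[0.032,-0.136,-0.02],[0,0,0],-1]
    - [[0,0,0],[0,0,0],-1]

```text
time_s: 8.3
tool_pos: [0.5636, -0.1788, 0.1881]
tcp_rot: [0.75, 0.658, 0.047, 0.049]
ft_force: [0.2, 0.3, -0.9]
grip_width: 0.0005
```

```bash
python3 - <<'E'
from to import *
rep([-.172,-.13,.120])
im,K,R,t=cam("top"); cv2.imwrite("pics/t6.png",cv2.resize(im[95:275,240:360,::-1],None,fx=3,fy=3,interpolation=cv2.INTER_CUBIC))
E
```

```text
t 8.3 bed tcp [-0.1736 -0.1341  0.1591] F bed [-0.    0.31 -0.88] grip 0.0005
turn/pi [-0.0021 -0.0005 -0.002 ] deg 0.53
shift/0.3 [ 0.0251  0.0105 -0.1285] m [ 0.0075  0.0031 -0.0385] world [ 0.571 -0.176  0.15 ]
```

View pics/t6.png

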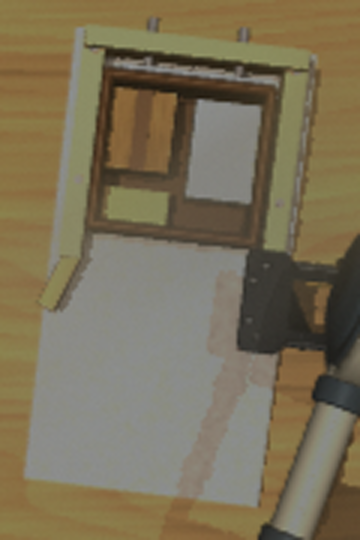

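drive_tool:
  moves:
    - [[0.012,0.0,-0.06],[-0.002,0,-0.002],-1]
    - [[0.009,0.0,-0.05],[0,0,0],-1]
    - [[0.004,0,-0.02],[0,0,0],-1]
    - [[0,0,0],[0,0,0],-1]

```text
time_s: 8.75
tool_pos: [0.5707, -0.1722, 0.1439]
tcp_rot: [0.751, 0.657, 0.046, 0.048]
ft_force: [-1.0, -0.6, 0.4]
grip_width: 0.0006
```

```bash
python3 - <<'E'
from to import *
rep([-.185,-.105,.120])
E
```

```text
t 8.75 bed tcp [-0.1736 -0.1266  0.1145] F bed [-0.83 -0.73  0.51] grip 0.0006
turn/pi [-0.0019 -0.0018 -0.001 ] deg 0.5
shift/0.3 [-0.0299  0.0768  0.0129] m [-0.009   0.023   0.0039] world [ 0.562 -0.149  0.148]
```

drive_tool:
  moves:
    - [[-0.002,0.001,0.017],[-0.001,-0.001,0],-1]
    - [[-0.0135,0.027,-0.002],[0,0,0],-1]
    - [[-0.0135,0.027,-0.002],[0,0,0],-1]
    - [[-0.0135,0.027,-0.002],[0,0,0],-1]
    - [[-0.0135,0.027,-0.002],[0,0,0],-1]

```text
time_s: 9.25
tool_pos: [0.5538, -0.1369, 0.1501]
tcp_rot: [0.751, 0.657, 0.047, 0.053]
ft_force: [1.6, -2.1, -0.1]
grip_width: 0.0002
```

```bash
python3 - <<'E'
from to import *
rep([-.198,-.0735,.120])
im,K,R,t=cam("scene"); cv2.imwrite("pics/s7.png",cv2.resize(im[150:250,175:335,::-1],None,fx=5,fy=5,interpolation=cv2.INTER_CUBIC))
E
```

```text
t 9.25 bed tcp [-0.1942 -0.094   0.1236] F bed [ 1.79 -1.84 -0.36] grip 0.0002
turn/pi [-0.0001  0.0009 -0.0012] deg 0.27
shift/0.3 [-0.0015  0.0692 -0.0137] m [-0.0004  0.0208 -0.0041] world [ 0.553 -0.116  0.146]
```

View pics/s7.png

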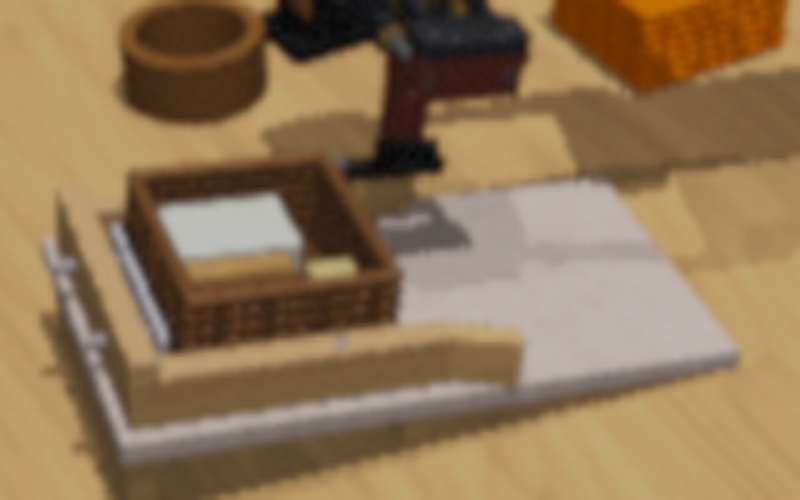

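The finger is on the rib and the keeper has turned to about 0, along the cheek at (345-440,160). I'll carry on round.

drive_tool:
  moves:
    - [[-0.001,0.024,-0.005],[0,0,0],-1]
    - [[-0.001,0.024,-0.005],[0,0,0],-1]
    - [[-0.001,0.024,-0.002],[0,0,0],-1]
    - [[0.012,0.024,0.001],[0,0,0],-1]
    - [[0.012,0.024,0.001],[0,0,0],-1]
    - [[0.012,0.024,0.001],[0,0,0],-1]

```text
time_s: 9.9
tool_pos: [0.5631, -0.0894, 0.1471]
tcp_rot: [0.751, 0.657, 0.047, 0.053]
ft_force: [-0.1, -1.3, -0.5]
grip_width: 0.0005
```

```bash
python3 - <<'E'
from to import *
rep([-.169,-.0325,.120])
im,K,R,t=cam("scene"); cv2.imwrite("pics/s8.png",cv2.resize(im[150:250,175:335,::-1],None,fx=5,fy=5,interpolation=cv2.INTER_CUBIC))
E
```

```text
t 9.9 bed tcp [-0.1919 -0.0456  0.1203] F bed [ 0.01 -1.32 -0.55] grip 0.0005
turn/pi [-0.0001  0.0005 -0.0012] deg 0.23
shift/0.3 [0.0811 0.0329 0.0095] m [0.0243 0.0099 0.0029] world [ 0.587 -0.079  0.15 ]
```

View pics/s8.png

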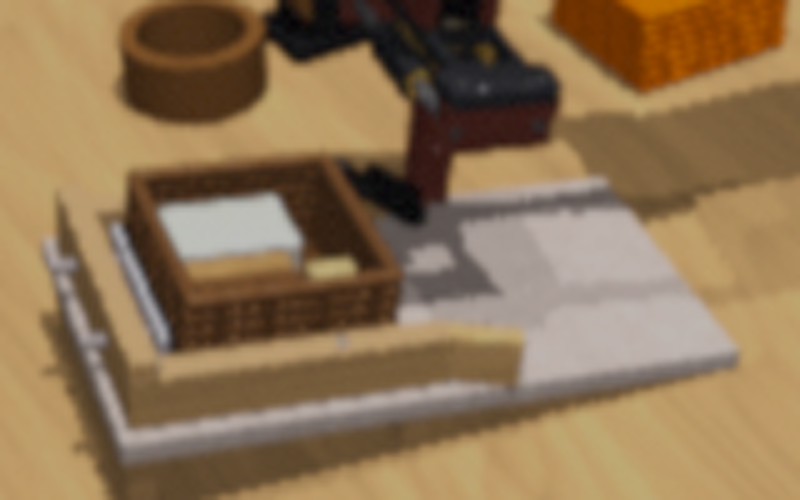

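drive_tool:
  moves:
    - [[0.018,0.008,0.002],[0,0,0],-1]
    - [[0.018,0.006,0.0025],[0,0,0],-1]
    - [[0.018,0.004,0.0025],[0,0,0],-1]
    - [[0.01,0,0.0015],[0,0,0],-1]

```text
time_s: 10.35
tool_pos: [0.5844, -0.0815, 0.1495]
tcp_rot: [0.75, 0.657, 0.047, 0.052]
ft_force: [-1.2, 1.0, -0.5]
grip_width: 0.0004
```

```bash
python3 - <<'E'
from to import *
rep([-.167,-.0325,.120])
E
```

```text
t 10.35 bed tcp [-0.1718 -0.0349  0.1199] F bed [-1.4   0.86 -0.28] grip 0.0004
turn/pi [-0.0008  0.0003 -0.0018] deg 0.35
shift/0.3 [0.0166 0.0059 0.0027] m [0.005  0.0018 0.0008] world [ 0.589 -0.08   0.15 ]
```

drive_tool:
  moves:
    - [[0.007,0,0.001],[0,0,0],-1]

```text
time_s: 10.45
tool_pos: [0.5869, -0.0814, 0.1498]
tcp_rot: [0.75, 0.657, 0.047, 0.052]
ft_force: [-1.9, 0.7, 0.4]
grip_width: 0.0006
```

drive_tool:
  moves:
    - [[0.007,0,0.001],[0,0,0],-1]

```text
time_s: 10.55
tool_pos: [0.5888, -0.0814, 0.1499]
tcp_rot: [0.75, 0.657, 0.047, 0.051]
ft_force: [-9.5, 1.3, 2.3]
grip_width: 0.0007
```

drive_tool:
  moves:
    - [[0.006,0,0.001],[0,0,0],-1]

```text
time_s: 10.65
tool_pos: [0.5893, -0.0814, 0.1499]
tcp_rot: [0.751, 0.657, 0.045, 0.049]
ft_force: [-12.4, 1.7, 6.6]
grip_width: 0.0004
```

The force rose sharply at bed x of about -0.167, the position I worked out for the end of travel. I'll withdraw downhill, rise and check.

drive_tool:
  moves:
    - [[-0.03,0.004,-0.003],[0,0,0],-1]
    - [[-0.08,0.01,0],[0,0,0],-1]
    - [[-0.06,0,0.1],[0,0,0],-1]
    - [[-0.06,0,0.15],[0,0,0],-1]
    - [[-0.1,-0.05,0.1],[0,0,0],-1]
    - [[-0.1,-0.1,0.05],[0,0,0],-1]
    - [[-0.05,-0.14,0],[0,0,0],-1]
    - [[0,-0.15,0],[0,0,0],-1]
    - [[0,-0.15,0],[0,0,0],-1]
    - [[0,0,0],[0,0,0],-1]

```text
time_s: 11.65
tool_pos: [0.4362, -0.2589, 0.2744]
tcp_rot: [0.749, 0.658, 0.046, 0.055]
ft_force: [-0.9, -0.1, -0.1]
grip_width: 0.0002
```

```bash
python3 - <<'E'
from to import *
rep()
im,K,R,t=cam("scene"); cv2.imwrite("pics/s9.png",cv2.resize(im[150:250,175:335,::-1],None,fx=5,fy=5,interpolation=cv2.INTER_CUBIC))
im,K,R,t=cam("top"); cv2.imwrite("pics/t9.png",im[:,:,::-1]);cv2.imwrite("pics/t9c.png",cv2.resize(im[95:275,240:360,::-1],None,fx=3,fy=3,interpolation=cv2.INTER_CUBIC))
E
```

```text
t 11.65 bed tcp [-0.2757 -0.2308  0.2607] F bed [-0.92 -0.2  -0.01] grip 0.0002
turn/pi [ 0.0014  0.001  -0.0025] deg 0.56
```

View pics/s9.png

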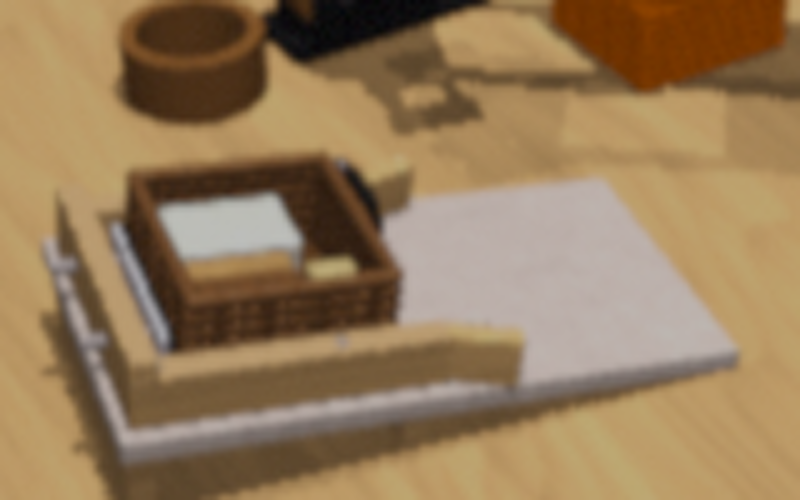

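View pics/t9.png

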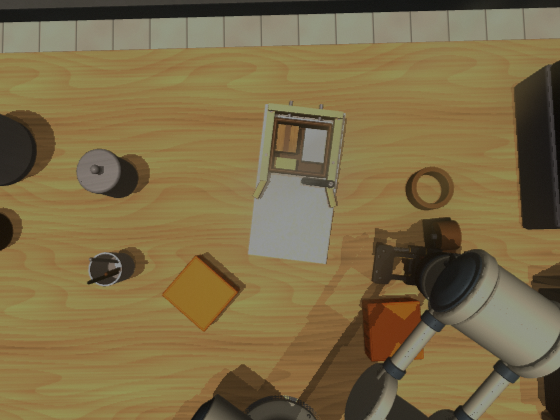

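View pics/t9c.png

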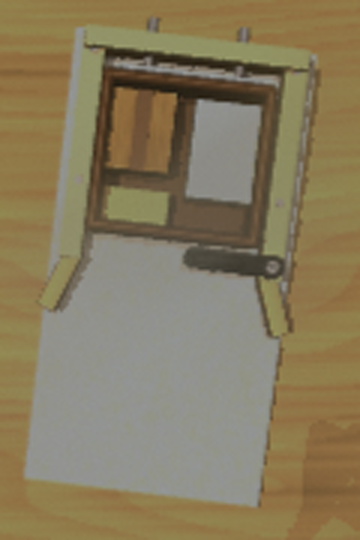

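```bash
python3 - <<'E'
from to import *; from m import *
im,_,_,_=cam("top")
c=cv2.resize(im[110:195,255:355,::-1],None,fx=7,fy=7,interpolation=cv2.INTER_CUBIC); cv2.imwrite("pics/t10.png",np.clip(c*1.5,0,255).astype(np.uint8))
for uv in [(104,72),(277,90),(89,233),(260,247)]:
    X=onplane(K1,R1,t1,T(*uv),o+M@[0,0,.065],M[:,2]); print((M.T@(X-o)).round(4))
for uv in [(185,256),(273,266)]:
    X=onplane(K1,R1,t1,T(*uv),o+M@[0,0,.05],M[:,2]); print((M.T@(X-o)).round(4))
E
```

```text
[-0.0201  0.0665  0.065 ]
[-0.0192 -0.0617  0.065 ]
[-0.1389  0.0641  0.065 ]
[-0.1348 -0.0635  0.065 ]
[-0.1475 -0.0095  0.05  ]
[-0.1474 -0.0764  0.05  ]
```

View pics/t10.png

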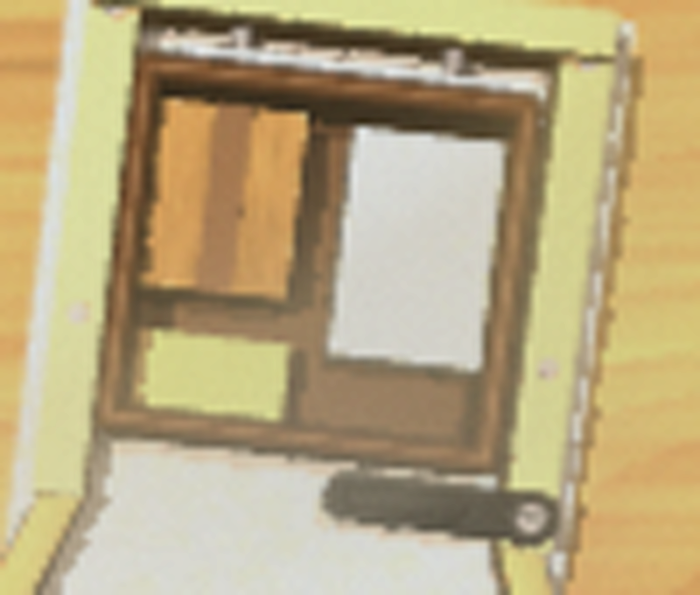

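The brightened top view shows the bin's sides parallel to the cheeks and its near edge parallel to the stop board (both about 6.2° in the image). The keeper lies straight across, from (345,497) to (530,517). The bystanders haven't moved and the arm is clear, so I'm handing in.

```bash
python3 - <<'E'
from h import *
print(r.finish_job())
E
```

```text
the job is handed in; nothing more can be done
None
```

The job is handed in: the bin is pressed home on the buffer and the keeper is turned across behind it. No verdict was reported.

- **Pressing home:** I slid the bin up with two fingers flat on its near face, at about 5 N. At the buffer the push rose sharply, peaking at 17–18 N, and held at about 13–17 N for 0.5 s. Less the sliding force, that is roughly 8–13 N on the stop.
- **Keeper:** I pushed it round with the closed fingertips until the force rose at the expected end of travel. In the last top picture it measures about 1.57 rad.
- **Last checks:** After I let go, the bin stayed where it was, flat and parallel to the cheeks and stop. The canister, pen pot and tape roll stand where they were. The arm partly hid the dispenser, but its visible part looked unmoved. The arm was clear of everything when I handed in, about 12 s into the 72 s allowed.
- **A check that disagreed:** The bin's leading face read -0.019 to -0.020 m at its front rim, but -0.017 m from its near edge. The limit is -0.020 m, so the camera alone can't settle this. I relied on the clear contact force at the buffer, which can stand at most 18 mm out, and on the bin not moving after I let go.
- **Squareness:** The bin's edges differed by about 1° in the picture, which is within the picture's accuracy.

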